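# Make up two polishing kits for the dental lathe

## Robot

A 6-joint arm with a two-finger parallel gripper is mounted at the origin on the work surface. World frame = base frame: x ahead of the robot, y to its left, z up, the work surface at z = 0. Lengths are in m, angles in rad, forces in N, time in s.
With the tool pointing down it reaches from about 0.375 to 0.975 m from the base axis. Payload 3.8 kg.
Tool frame: the origin (TCP) lies midway between the tips of the shut fingers; the grasp point (between the pads) lies 19 mm behind it; z points along the fingers, y is the line along which they close (so a half turn about z gives the same grasp; the last joint's range is limited). The gripper opens to 85 mm and grips with 20 to 120 N. Pads are 22 mm wide; open, the fingers measure 114 mm over their backs; the gripper's body (76 mm by 85 mm) begins 54 mm behind the grasp point. The pads swing forward as they close: fully open they stand 13 mm farther back than shut.
Start: joints at [-1.317, 0.264, 1.604, -0, 1.274, -0.037], TCP at [0.194, -0.647, 0.231] pointing down, gripper open.
Joint ranges: [-2.63, 2.63], [-0.94, 2.18], [0.31, 2.57], [-1.31, 4.45], [0, 2.66], [-2.55, 2.55]. Speed limits (rad/s): [2.57, 2.57, 3.14, 3.14, 3.14, 3.14].

## Interface

Orientations are given as a rotation vector (axis times angle).
In Python, from workcell import status, read_camera, workorder, masks_of gives the robot as it stands.
- The arm moves only by the tool drive_tool, never from a script. Its argument "rows" is a list of rows, each a list of 7 numbers: the turn, a rotation vector about the tool's x, y, z in degrees, then the shift along the tool's x, y, z in m, then the opening, from 0 (shut) to 1 (fully open). In form: [[ax, ay, az, tx, ty, tz, claw], ...]. A call has 1 to 8 rows; each row shifts and turns the commanded pose from where the row before left it, along the tool's axes as they then stand; what a row does not reach is not made up. A row lasts 1/12 s, in which the tool goes at most 41.7 mm and 7.16 degrees, less where a joint would pass 70% of its speed; a pose out of reach is approached as far as the arm can. A call is refused whole if a number of a shift passes 0.0417 or a number of a turn 7.16, either way. A call with a gripper value outside its range is refused whole. The fingers move at their own pace and stop on an object; "force" is the grip in N (left out, the last holds). Time passes only in rows, so rows that do not move let the fingers close. It gives the time, the measured TCP pose, the force, the opening and the grip force at its end, in the units of the state.
- status.read_state(): the state, without advancing time (a new reading comes with each control period).
- read_camera(name): name is "scene" or "top" or "wrist"; returns a dict with "color" (420x560x3 uint8, red, green, blue), "intrinsics" (3x3 intrinsics, pixels), "D" ([k1, k2, p1, p2, k3] as OpenCV has them; the pictures are not rectified), "world_from_camera" (4x4, takes a point from camera to world coordinates); the wrist camera has in their place "mount" (4x4, takes a point from camera to tool coordinates, whose origin is the TCP and whose axes are the flange's). Camera axes: x right, y up, looking along -z (the intrinsics and any distortion apply to the point x, -y, -z); pixel columns grow to the right and rows downward; lengths in m; the calibration is good to about 2 mm. A picture is of the moment at which its call begins: read the wrist's pose just before it. There is no depth.
- workorder.finish_job(): hands the job in; it is judged then, once.
Trained networks look in a picture, given as the dict that the camera call returned (one of the last four; its "shot" number tells which), for a name from the list of things; names that differ only in an ending like _2 or _b are one class to them, and where a whole thing is asked for, a point or a joint stands for the part that bears it (a point fixed in the world has none). Each returns a list of dicts, best first, with "score" (0 to 1); they miss things now and then, are a little off and sometimes report something else, mostly with a low value. They report only what shows in the picture. A call takes as long as a camera call. They do not tell look-alikes from the thing itself.
- masks_of(picture, name): "mask" (420x560 bool, what is visible of it) and "bbox" ([left, top, right, bottom] in pixels, round what is visible of it).
The state is a dict: "time": time; "q": joint angles; "joint_vel": joint speeds; "joint_torque": joint torques, N m; "tool_pos": TCP position; "tcp_rot": TCP orientation; "wrist_force": force on the tool from outside, world axes, zero at the start; "torque": the same for the moment, N m; "width": opening from 0.0 (shut) to 1.0 (fully open); "grip_force": force on a finger pad.
Only numpy, scipy, OpenCV 4.12 (cv2) and the standard library are available. Lean on these libraries where they do the work, as an engineer would, in place of code of your own. Each camera call takes 0.05 s, during which the arm holds its last target. There are 200 camera calls.

## Task

Make up the two polishing kits for the lathe: the blue tray takes the thin dark grey wheel and the green bar, the yellow tray takes the thick white wheel and the white bar. Stand each wheel upright and fully down in its tray's slot, and lay each bar flat in the compartment beside the slot. Leave the red bar, the dental cast and the bottle where they are.

Things in the scene. Friction and masses are not known exactly. Their poses are not given: they have to be found in the camera images.
- blue_tray: Blue plastic kit tray, 104 (x) by 136 mm (y), rim 12 mm high, fixed. Origin: centre of underside, on the bench. Wheel slot centred at x 0, y +44 mm: along x, 16 mm wide between two cheeks 29 mm high with flared lips, end stops; a seated wheel has its axle along tray y, centre 36 mm up. Bar compartment centred at x 0, y -34 mm: 96 (x) by 52 mm (y) inside, floor 4 mm up, walls to 12 mm.
- yellow_tray: Yellow plastic kit tray, 104 (x) by 136 mm (y), rim 12 mm high, fixed. Origin: centre of underside, on the bench. Wheel slot centred at x 0, y +44 mm: along x, 26 mm wide between two cheeks 29 mm high with flared lips, end stops; a seated wheel has its axle along tray y, centre 36 mm up. Bar compartment centred at x 0, y -34 mm: 96 (x) by 52 mm (y) inside, floor 4 mm up, walls to 12 mm.
- grey_wheel: Thin dark grey rubber-bonded polishing wheel, 64 mm diameter, 12 mm thick, steel hub discs, about 60 g, rigid. Starts standing on its rim in an outer groove of the wheel rack, centre 38 mm above the bench. Origin: wheel centre; y axis = axle (level, across the groove), x and z turn with the wheel. Pinch it across its thickness from above.
- white_wheel: Thick white silicone-bonded polishing wheel, 64 mm diameter, 22 mm thick, brass hub discs, about 90 g, rigid. Starts standing on its rim in an outer groove of the wheel rack, centre 38 mm above the bench. Origin: wheel centre; y axis = axle (level, across the groove), x and z turn with the wheel. Pinch it across its thickness from above.
- green_bar: Dark green polishing-compound bar, 80 mm along its x, 34 mm along its y, 30 mm high, about 150 g, half of it in a blue-grey card sleeve; lies flat on the bench, for the blue tray. Origin: centre of its underside, z up.
- white_bar: White polishing-compound bar, 80 mm along its x, 34 mm along its y, 30 mm high, about 150 g, half of it in a blue-grey card sleeve; lies flat on the bench, for the yellow tray. Origin: centre of its underside, z up.
- red_bar: Dark red polishing-compound bar, 80 mm along its x, 34 mm along its y, 30 mm high, about 150 g, half of it in a blue-grey card sleeve; lies flat on the bench, not wanted in these kits: it stays where it is. Origin: centre of its underside, z up.
- wheel_rack: Stock rack: brown wooden block, 100 (x) by 128 mm (y), 28 mm high, fixed. Origin: centre of underside. Three grooves along its x, open upwards, 24 mm wide, at y -38, 0 and +38 mm; groove floor 6 mm above the bench. The middle one is empty; one wheel stands in each outer one, either way round.
- cast: Bystander: loose yellow stone dental cast with a row of teeth, 56 by 64 mm, 31 mm high, 140 g. Origin: centre of its underside.
- bottle: Bystander: loose amber bottle of polishing liquid with yellow cap, 48 mm diameter, 110 mm high, 180 g, upright. Origin: centre of its underside.
Things that resemble listed ones, but are neither listed nor needed, are in the scene too. Leave any purple look-alike of the green_bar alone.

How it is judged:
By the outcome, as a careful person would: the job done as asked, in the order asked, and still so for the second after the job is handed in, with the robot touching nothing.
It also fails if it takes over 96 s, if anything falls off the work surface, if the arm or the gripper's body presses on something with over 40 N, if the wrist force passes 120 N, or if a joint passes its speed limit or range.

## Working session

There is one attempt and no reset: what is moved stays moved. The work goes in short steps, Python scripts to look and compute and a tool call to move; the robot and the scene stay as the last step left them, time stands still between calls to the robot, and variables do not carry over. Pictures are saved under pics/ and viewed, at most 14 in all, crops included, and the job is handed in when it is done.

Besides the shell and the picture viewer there is one more tool, called after "Request:" as a command line: name --pt "numbers of a row" for each row, then --argument value for the rest. drive_tool: Moves the arm, as the interface text tells. Its arguments: {"type":"object","properties":{"rows":{"type":"array"},"force":{"type":"number"}},"required":["rows"]}

```bash
ls; mkdir -p pics
python3 - <<'E'
from workcell import status, read_camera
import cv2
print(status.read_state())
for n in ("top","scene"):
    p=read_camera(n); cv2.imwrite(f"pics/{n}0.png",p["color"][...,::-1])
    print(n,p["intrinsics"],p["D"],p["world_from_camera"])
print(read_camera("wrist")["mount"])
E
```

```text
pics
{'time': 0.0, 'q': array([-1.31690353e+00,  2.64748246e-01,  1.60540166e+00,  6.46277601e-05,
        1.27370537e+00, -3.69283238e-02]), 'joint_vel': array([-4.15949461e-04, -5.65452504e-04, -5.86380023e-06, -3.85337862e-04,
        5.36880091e-04,  2.56222461e-03]), 'joint_torque': array([ 1.28276406e-03, -5.15108263e+01, -3.67312467e+01,  2.15581103e-04,
        1.30697750e-02,  7.88703375e-06]), 'tool_pos': array([ 0.19336177, -0.64593304,  0.22995041]), 'tcp_rot': array([-3.10620997e+00, -4.54856207e-01,  2.88129230e-04]), 'wrist_force': array([ 0.37950335, -0.02389625, -0.53491986]), 'torque': array([-0.01301643,  0.01898456, -0.011812  ]), 'grip_force': 0.0, 'width': 1.0023648846153237}
top [[397.47954055   0.         278.88357173]
 [  0.         397.47954055 210.13821217]
 [  0.           0.           1.        ]] [-0.08023175  0.          0.          0.          0.        ] [[ 0.02308715  0.98592874 -0.16556419  0.40009414]
 [-0.99972338  0.0220246  -0.00825106  0.0098977 ]
 [-0.00448847  0.16570888  0.9861645   0.91820064]
 [ 0.          0.          0.          1.        ]]
scene [[388.28673414   0.         280.74114665]
 [  0.         388.28673414 210.58967408]
 [  0.           0.           1.        ]] [-0.08096021  0.          0.          0.          0.        ] [[ 0.27327834 -0.52262182  0.80757995  1.31733324]
 [ 0.9618875   0.15680884 -0.22401658 -0.23082428]
 [-0.00955973  0.83801994  0.54555586  0.56497503]
 [ 0.          0.          0.          1.        ]]
[[-2.57568899e-04  9.64298237e-01  2.64818512e-01  6.68284467e-02]
 [ 9.99999946e-01  3.02131545e-04 -1.27544071e-04 -1.02352880e-04]
 [-2.03000549e-04  2.64818465e-01 -9.64298263e-01 -1.41924921e-01]
 [ 0.00000000e+00  0.00000000e+00  0.00000000e+00  1.00000000e+00]]
```

View pics/top0.png

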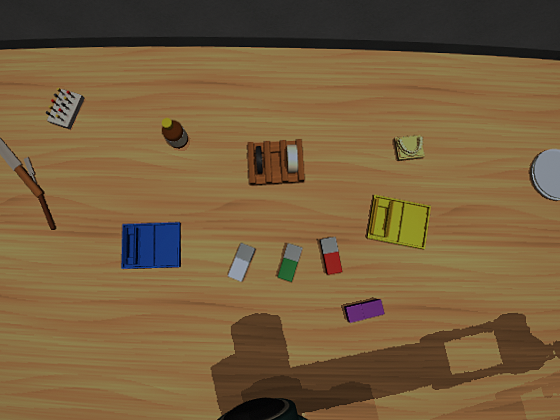

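View pics/scene0.png

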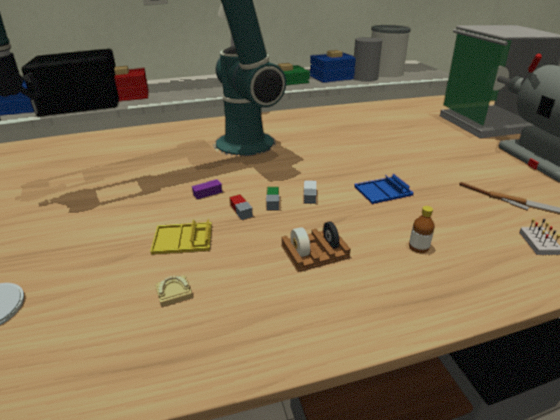

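The top picture shows the blue tray at (152,245) with its slot on the left and the yellow tray at (399,222) with its slot on the left. The rack is at (276,162), with the grey wheel at (259,160) and the white wheel at (292,158). Bars are white (241,262), green (290,262), red (331,255) and a purple look-alike (363,310). The green bar that fits is the one at (290,262), since it is half green and half card sleeve, while the one at (363,310) is purple all over.

```bash
cat > h.py <<'E'
import numpy as np, cv2
from scipy.optimize import minimize
from scipy.spatial.transform import Rotation as R
from workcell import status, read_camera, masks_of
def shoot(n):
    s=status.read_state(); p=read_camera(n)
    if n=="wrist":
        T=np.eye(4); T[:3,:3]=R.from_rotvec(s["tcp_rot"]).as_matrix(); T[:3,3]=s["tool_pos"]
        p["W"]=T@p["mount"]
    else: p["W"]=p["world_from_camera"]
    return p
def proj(p,X):
    C=(np.asarray(X,float)-p["W"][:3,3])@p["W"][:3,:3]
    C=C*[1,-1,-1]
    return cv2.projectPoints(C.reshape(-1,1,3),np.zeros(3),np.zeros(3),p["intrinsics"],np.array(p["D"]))[0][:,0]
def unproj(p,uv,z):
    u=cv2.undistortPoints(np.array(uv,float).reshape(-1,1,2),p["intrinsics"],np.array(p["D"]))[:,0]
    d=np.c_[u[:,0],-u[:,1],-np.ones(len(u))]@p["W"][:3,:3].T; o=p["W"][:3,3]
    return o+d*((z-o[2])/d[:,2])[:,None]
def box(lx,ly,z0,z1): return np.array([[a*lx/2,b*ly/2,z] for a in(-1,1) for b in(-1,1) for z in(z0,z1)])
def wheel(t,z=0.038):
    a=np.linspace(0,2*np.pi,48); return np.array([[.032*np.cos(i),s*t/2,z+.032*np.sin(i)] for i in a for s in(-1,1)])
def tray(): 
    b=box(.104,.136,0,.012); c=box(.07,.03,.012,.029)+[0,.044,0]; return [b,c]
M={"blue_tray":tray(),"yellow_tray":tray(),"grey_wheel":[wheel(.012)],"white_wheel":[wheel(.022)],
 "wheel_rack":[box(.1,.128,0,.028)],**{k:[box(.08,.034,0,.03)] for k in("green_bar","white_bar","red_bar")}}
def place(P,v):
    c,s=np.cos(v[2]),np.sin(v[2]); return P@np.array([[c,s,0],[-s,c,0],[0,0,1]])+[v[0],v[1],0]
def sil(p,parts,v,S=4):
    im=np.zeros((420*S,560*S),np.uint8)
    for P in parts:
        q=proj(p,place(P,v))*S+S/2
        cv2.fillConvexPoly(im,cv2.convexHull(np.round(q).astype(np.int32)),1)
    return cv2.resize(im.astype(np.float32),(560,420),interpolation=cv2.INTER_AREA)
def fit(pm,parts,v0):
    "pm: list of (picture, mask)"
    def cost(v):
        c=0
        for p,m in pm:
            s=sil(p,parts,v); m=m.astype(np.float32)
            c+=1-np.minimum(s,m).sum()/(np.maximum(s,m).sum()+1e-9)
        return c/len(pm)
    v0=np.array(v0,float)
    best=None
    for st in (1,.3):
        sim=np.array([v0]+[v0+d for d in np.diag([.01,.01,.12])*st])
        r=minimize(cost,v0,method="Nelder-Mead",options=dict(initial_simplex=sim,xatol=1e-4,fatol=1e-4,maxiter=150)); v0=r.x
    return r.x,r.fun
E
python3 - <<'E'
from h import *
p=shoot("top")
approx={"blue_tray":(152,245,1.5),"yellow_tray":(399,222,1.4),"wheel_rack":(276,162,1.5),"grey_wheel":(259,160,1.5),"white_wheel":(292,158,1.5),"green_bar":(290,262,-.3),"white_bar":(241,262,-.3),"red_bar":(331,255,.2)}
for n,(u,v,a) in approx.items():
    for d in masks_of(p,n):
        l,t,r,b=d["bbox"]
        if d["score"]>.3: print(n,round(d["score"],2),np.round(d["bbox"]),d["mask"].sum(),end=" ")
        if l<u<r and t<v<b:
            x=unproj(p,[(u,v)],.02)[0]
            a0=a-np.pi/2 if 'tray' in n or 'rack' in n or 'wheel' in n else a
            f=fit([(p,d["mask"])],M[n],[x[0],x[1],a0]); print("FIT",np.round(f[0],4),round(f[1],3)); break
    else: print("none")
E
```

```text
blue_tray 0.81 [121. 223. 182. 270.] 2726 FIT [0.4653 0.3127 0.057 ] 0.038
yellow_tray 0.58 [366. 196. 432. 246.] 2643 FIT [ 0.5334 -0.261  -0.1717] 0.041
wheel_rack 0.6 [249. 140. 304. 187.] 1828 FIT [0.6657 0.0289 0.0931] 0.262
grey_wheel 0.5 [257. 151. 264. 169.] 129 FIT [0.6616 0.0666 0.1202] 0.28
white_wheel 0.54 [289. 144. 294. 171.] 279 FIT [ 0.6696 -0.0076  0.0714] 0.1
green_bar 0.89 [343. 299. 382. 324.] 617 green_bar 0.8 [278. 241. 301. 281.] 539 FIT [ 0.4338 -0.0079 -0.2781] 0.072
white_bar 0.72 [231. 243. 255. 280.] 557 FIT [ 0.4322  0.0993 -0.3429] 0.095
red_bar 0.9 [318. 235. 343. 275.] 592 FIT [ 0.4503 -0.1015  0.1965] 0.063
```

```bash
cat >> h.py <<'E'
def pose():
    s=status.read_state(); m=R.from_rotvec(s["tcp_rot"]).as_matrix()
    return s,np.array([*s["tool_pos"],np.arctan2(m[1,0],m[0,0])])
def plan(*wps,start=None):
    "wps: (x,y,z,theta,n rows); prints one row (turn about z deg, shift) repeated n times"
    s,c=pose(); m=R.from_rotvec(s["tcp_rot"]).as_matrix()
    print("t",round(s["time"],2),"now",np.round(c,4),"tilt",np.round(m[:,2],4),"F",np.round(s["wrist_force"],1),"w",round(s["width"],3),"g",round(s["grip_force"],1))
    c=c if start is None else np.array(start,float)
    for x,y,z,th,n in wps:
        az=-np.degrees((th-c[3]+np.pi)%(2*np.pi)-np.pi)/n; az=round(az,2)
        F=lambda t:np.array([[np.cos(t),np.sin(t)],[np.sin(t),-np.cos(t)]])
        A=sum(F(c[3]-np.radians(az)*k) for k in range(n))
        t=np.round(np.linalg.solve(A,[x-c[0],y-c[1]]),4); tz=round((c[2]-z)/n,4)
        print(f"{n}x [0,0,{az},{t[0]},{t[1]},{tz}]")
        c=np.array([*(c[:2]+A@t),c[2]-n*tz,c[3]-np.radians(az)*n])
    print("end",np.round(c,4))
E
python3 -c "
from h import *
plan((.55,-.26,.23,-.17,16),(.46,0,.23,-.17,8))"
```

```text
t 0.6 now [ 0.1935 -0.6467  0.2313  0.2908] tilt [ 0. -0. -1.] F [ 0.  -0.4 -1.2] w 1.0 g 0.0
16x [0,0,1.65,0.0242,-0.0226,0.0001]
8x [0,0,0.0,-0.0165,-0.0302,-0.0]
end [ 4.602e-01 -1.000e-04  2.297e-01 -1.700e-01]
```

Request:
drive_tool --pt "0 0 1.65 0.0242 -0.0226 0 1" --pt "0 0 1.65 0.0242 -0.0226 0 1" --pt "0 0 1.65 0.0242 -0.0226 0 1" --pt "0 0 1.65 0.0242 -0.0226 0 1" --pt "0 0 1.65 0.0242 -0.0226 0 1" --pt "0 0 1.65 0.0242 -0.0226 0 1" --pt "0 0 1.65 0.0242 -0.0226 0 1" --pt "0 0 1.65 0.0242 -0.0226 0 1"

```text
time: 1.27
tool_pos: [0.3498, -0.4316, 0.2316]
tcp_rot: [3.14, 0.092, 0.001]
wrist_force: [0.5, -0.4, -0.3]
width: 0.998
grip_force: 0.0
```

Request:
drive_tool --pt "0 0 1.65 0.0242 -0.0226 0 1" --pt "0 0 1.65 0.0242 -0.0226 0 1" --pt "0 0 1.65 0.0242 -0.0226 0 1" --pt "0 0 1.65 0.0242 -0.0226 0 1" --pt "0 0 1.65 0.0242 -0.0226 0 1" --pt "0 0 1.65 0.0242 -0.0226 0 1" --pt "0 0 1.65 0.0242 -0.0226 0 1" --pt "0 0 1.65 0.0242 -0.0226 0 1"

```text
time: 1.93
tool_pos: [0.5506, -0.2592, 0.2316]
tcp_rot: [3.13, -0.268, 0.001]
wrist_force: [-0.2, -0.9, 0.3]
width: 1.004
grip_force: 0.0
```

Request:
drive_tool --pt "0 0 0 0 0 0 1" --pt "0 0 0 0 0 0 1" --pt "0 0 0 0 0 0 1"

```text
time: 2.18
tool_pos: [0.5491, -0.2606, 0.2311]
tcp_rot: [3.13, -0.265, -0.001]
wrist_force: [0.2, -1.3, -0.3]
width: 1.001
grip_force: 0.0
```

```bash
cat >> h.py <<'E'
def look(names,inits,tag,k=2):
    "k pictures; mean pose used; fit of each name in first picture"
    for i in range(k):
        p=shoot("wrist")
        if i==0: cv2.imwrite(f"pics/{tag}.png",p["color"][...,::-1])
        for n,v in zip(names,inits):
            u=proj(p,[[v[0],v[1],.02]])[0]
            ds=[d for d in masks_of(p,n)]
            def hit(d):
                l,t,r,b=d["bbox"]; return l-15<u[0]<r+15 and t-15<u[1]<b+15
            ds=[d for d in ds if hit(d)]
            if not ds: print(n,"none near",u); continue
            f=fit([(p,ds[0]["mask"])],M[n],v); print(n,round(ds[0]["score"],2),np.round(ds[0]["bbox"]),"FIT",np.round(f[0],4),round(f[1],3))
        print("pose",np.round(pose()[1],4))
E
python3 - <<'E'
from h import *
look(["yellow_tray"],[[.5334,-.261,-.17]],"w_yel")
plan((.49,0,.25,-.17,8))
E
```

```text
yellow_tray 0.71 [206. 141. 350. 245.] FIT [ 0.5341 -0.2611 -0.1705] 0.016
pose [ 0.5485 -0.2613  0.2312 -0.1708]
yellow_tray 0.83 [203. 140. 348. 245.] FIT [ 0.5339 -0.261  -0.1759] 0.018
pose [ 0.5485 -0.2615  0.2314 -0.1715]
t 2.38 now [ 0.5485 -0.2615  0.2314 -0.1715] tilt [-2.e-04 -1.e-04 -1.e+00] F [-1.1  0.5 -0. ] w 0.997 g 0.0
8x [0,0,-0.01,-0.0128,-0.031,-0.0023]
end [ 4.898e-01  3.000e-04  2.498e-01 -1.701e-01]
```

View pics/w_yel.png

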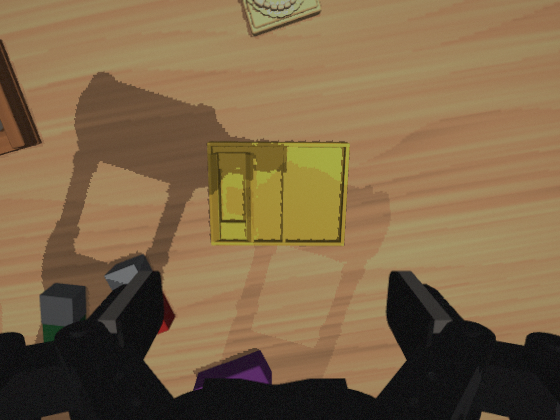

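The wrist picture shows the yellow tray at (206–350, 141–245) with its slot at columns 218–247. It agrees with the top-camera fit to within 1 mm.

```bash
python3 -c "
from h import *
plan((.47,.03,.24,-0.1,8),(.67,.03,.25,.09,7),start=[.549,-.261,.2313,-.171])"
```

```text
t 2.38 now [ 0.5485 -0.2615  0.2314 -0.1715] tilt [-2.e-04 -1.e-04 -1.e+00] F [-1.1  0.5 -0. ] w 0.997 g 0.0
8x [0,0,-0.51,-0.0149,-0.0347,-0.0011]
7x [0,0,-1.55,0.0287,-0.0005,-0.0014]
end [0.6703 0.0302 0.2499 0.0896]
```

Request:
drive_tool --pt "0 0 -0.51 -0.0149 -0.0347 -0.0011 1" --pt "0 0 -0.51 -0.0149 -0.0347 -0.0011 1" --pt "0 0 -0.51 -0.0149 -0.0347 -0.0011 1" --pt "0 0 -0.51 -0.0149 -0.0347 -0.0011 1" --pt "0 0 -0.51 -0.0149 -0.0347 -0.0011 1" --pt "0 0 -0.51 -0.0149 -0.0347 -0.0011 1" --pt "0 0 -0.51 -0.0149 -0.0347 -0.0011 1" --pt "0 0 -0.51 -0.0149 -0.0347 -0.0011 1"

```text
time: 3.05
tool_pos: [0.4688, 0.0314, 0.2404]
tcp_rot: [-3.138, 0.158, -0.002]
wrist_force: [1.0, -0.3, -0.1]
width: 0.998
grip_force: 0.0
```

Request:
drive_tool --pt "0 0 0 0 0 0 1" --pt "0 0 0 0 0 0 1" --pt "0 0 0 0 0 0 1"

```text
time: 3.3
tool_pos: [0.4699, 0.0301, 0.2404]
tcp_rot: [3.137, -0.155, 0.001]
wrist_force: [0.4, -0.4, 0.4]
width: 0.998
grip_force: 0.0
```

Run:
```python
from h import *
look(["green_bar","white_bar"],[[.4338,-.008,-.28],[.432,.099,-.34]],"w_bars",2)
```

```text
green_bar 0.97 [293. 169. 346. 255.] FIT [ 0.4341 -0.0086 -0.2851] 0.024
white_bar 0.92 [183. 180. 236. 266.] FIT [ 0.4321  0.1    -0.3551] 0.027
pose [ 0.4702  0.0294  0.2401 -0.101 ]
green_bar 0.92 [295. 170. 345. 257.] FIT [ 0.4343 -0.0084 -0.2823] 0.031
white_bar 0.85 [186. 180. 237. 265.] FIT [ 0.432   0.0998 -0.3671] 0.043
pose [ 0.4701  0.0297  0.2399 -0.1008]
```

View pics/w_bars.png

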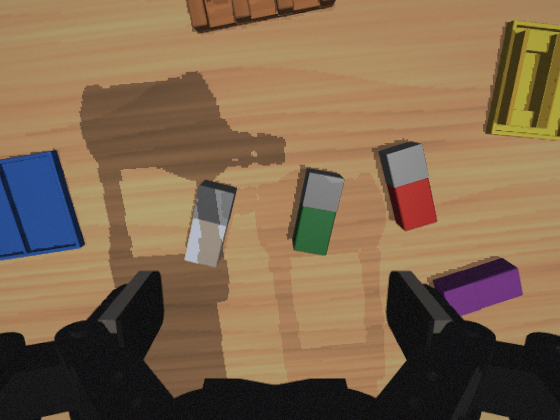

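Request:
drive_tool --pt "0 0 -1.55 0.0287 -0.0005 -0.0014 1" --pt "0 0 -1.55 0.0287 -0.0005 -0.0014 1" --pt "0 0 -1.55 0.0287 -0.0005 -0.0014 1" --pt "0 0 -1.55 0.0287 -0.0005 -0.0014 1" --pt "0 0 -1.55 0.0287 -0.0005 -0.0014 1" --pt "0 0 -1.55 0.0287 -0.0005 -0.0014 1" --pt "0 0 -1.55 0.0287 -0.0005 -0.0014 1"

```text
time: 4.18
tool_pos: [0.672, 0.0297, 0.2493]
tcp_rot: [3.138, 0.142, -0.001]
wrist_force: [0.3, 0.3, 0.4]
width: 0.997
grip_force: 0.0
```

Request:
drive_tool --pt "0 0 0 0 0 0 1" --pt "0 0 0 0 0 0 1" --pt "0 0 0 0 0 0 1"

```text
time: 4.43
tool_pos: [0.67, 0.0302, 0.249]
tcp_rot: [-3.138, -0.141, 0.003]
wrist_force: [-0.4, 1.8, -0.8]
width: 1.005
grip_force: 0.0
```

Run:
```python
from h import *
look(["grey_wheel","white_wheel","wheel_rack"],[[.665,.067,.09],[.668,-.008,.09],[.666,.029,.09]],"w_rack",2)
```

```text
grey_wheel 0.77 [228. 146. 246. 218.] FIT [0.6662 0.0668 0.0805] 0.077
white_wheel 0.85 [303. 154. 332. 220.] FIT [ 0.6707 -0.0088  0.0994] 0.073
wheel_rack 0.86 [208. 128. 346. 234.] FIT [0.6693 0.0289 0.085 ] 0.244
pose [0.6696 0.0306 0.2502 0.0902]
grey_wheel 0.83 [227. 150. 249. 219.] FIT [0.6662 0.0666 0.0779] 0.052
white_wheel 0.8 [304. 152. 332. 221.] FIT [ 0.6706 -0.009   0.0868] 0.05
wheel_rack 0.84 [209. 127. 345. 232.] FIT [0.6684 0.0287 0.0881] 0.263
pose [0.6701 0.0308 0.2504 0.0906]
```

View pics/w_rack.png

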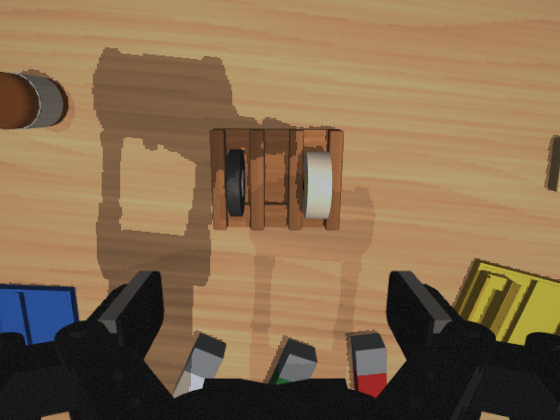

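Bars picture: candidates for the green bar are (318,212), green with half a sleeve, and (478,287), all purple. The first fits. The white bar is at (211,223). Rack picture: the thin dark wheel is at (237,183) and the thick white wheel at (317,186), with nothing else resembling them. I'll confirm both choices in one enlarged crop.

Run:
```python
from h import *
a=cv2.imread("pics/w_bars.png")[150:320,170:540]; b=cv2.imread("pics/w_rack.png")[110:250,190:360]
a=cv2.resize(a,None,fx=1.35,fy=1.35); b=cv2.resize(b,(int(170*1.64),229))
cv2.imwrite("pics/crop1.png",np.hstack([a[:229],b]))
plan((.6662,.0667,.13,.084,5),(.6662,.0667,.04,.084,4),start=[.6703,.0302,.25,.09])
```

```text
t 4.83 now [0.6701 0.0308 0.2504 0.0906] tilt [ 5.e-04  0.e+00 -1.e+00] F [ 0.5 -0.2 -0.1] w 1.001 g 0.0
5x [0,0,0.07,-0.0002,-0.0073,0.024]
4x [0,0,-0.0,0.0,-0.0001,0.0225]
end [0.6661 0.0669 0.04   0.0839]
```

View pics/crop1.png

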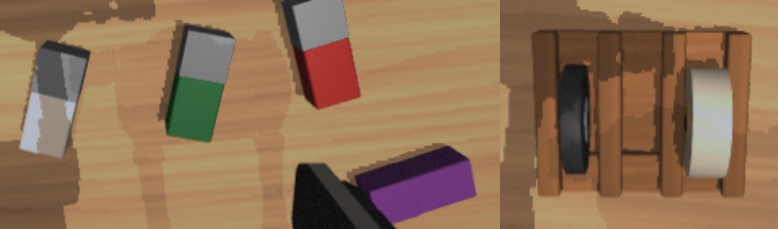

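The crop confirms the sleeved green bar, the sleeved white bar, the thin dark grey wheel and the thick white wheel. The purple bar is the look-alike.

Request:
drive_tool --pt "0 0 0.07 -0.0002 -0.0073 0.024 0.6" --pt "0 0 0.07 -0.0002 -0.0073 0.024 0.6" --pt "0 0 0.07 -0.0002 -0.0073 0.024 0.6" --pt "0 0 0.07 -0.0002 -0.0073 0.024 0.6" --pt "0 0 0.07 -0.0002 -0.0073 0.024 0.6" --pt "0 0 0 0 0 0 0.6" --force 40

```text
time: 5.33
tool_pos: [0.6617, 0.068, 0.1238]
tcp_rot: [-3.138, -0.134, 0.016]
wrist_force: [-1.3, -1.1, -1.4]
width: 0.599
grip_force: 0.0
```

Request:
drive_tool --pt "0 0 0 0 0 0.0225 0.6" --pt "0 0 0 0 0 0.0225 0.6" --pt "0 0 0 0 0 0.0225 0.6" --pt "0 0 0 0 0 0.0225 0.6" --pt "0 0 0 0 0 0 0.6" --pt "0 0 0 0 0 0 0.4" --pt "0 0 0 0 0 0 0.3" --pt "0 0 0 0 0 0 0.2"

```text
time: 6.0
tool_pos: [0.6683, 0.067, 0.0427]
tcp_rot: [-3.139, -0.133, -0.007]
wrist_force: [-1.1, -0.0, 1.3]
width: 0.203
grip_force: 0.0
```

Request:
drive_tool --pt "0 0 0 0 0 0 0.1" --pt "0 0 0 0 0 0 0" --pt "0 0 0 0 0 0 0" --pt "0 0 0 0 0 0 0" --pt "0 0 0 0 0 0 0" --pt "0 0 0 0 0 0 0"

```text
time: 6.5
tool_pos: [0.6683, 0.0672, 0.0427]
tcp_rot: [-3.139, -0.133, -0.007]
wrist_force: [-0.4, -0.6, 6.1]
width: 0.136
grip_force: 40.7
```

```bash
python3 -c "
from h import *
plan((.6662,.0667,.14,.084,5),(.49,.313,.20,.057,9))"
```

```text
t 6.5 now [0.6683 0.0672 0.0427 0.0846] tilt [ 4.4e-03  2.0e-04 -1.0e+00] F [-0.4 -0.6  6.1] w 0.136 g 40.7
5x [0,0,0.01,-0.0004,0.0001,-0.0195]
9x [0,0,0.17,-0.0176,-0.0287,-0.0066]
end [0.4898 0.3127 0.1996 0.057 ]
```

Request:
drive_tool --pt "0 0 0 0 0 -0.0195 0" --pt "0 0 0 0 0 -0.0195 0" --pt "0 0 0 0 0 -0.0195 0" --pt "0 0 0 0 0 -0.0195 0" --pt "0 0 0 0 0 -0.0195 0"

```text
time: 6.92
tool_pos: [0.6662, 0.067, 0.1387]
tcp_rot: [3.139, 0.133, 0.001]
wrist_force: [0.5, 0.5, -0.5]
width: 0.13
grip_force: 39.8
```

Request:
drive_tool --pt "0 0 0.17 -0.0176 -0.0287 -0.0066 0" --pt "0 0 0.17 -0.0176 -0.0287 -0.0066 0" --pt "0 0 0.17 -0.0176 -0.0287 -0.0066 0" --pt "0 0 0.17 -0.0176 -0.0287 -0.0066 0" --pt "0 0 0.17 -0.0176 -0.0287 -0.0066 0" --pt "0 0 0.17 -0.0176 -0.0287 -0.0066 0" --pt "0 0 0.17 -0.0176 -0.0287 -0.0066 0" --pt "0 0 0.17 -0.0176 -0.0287 -0.0066 0"

```text
time: 7.58
tool_pos: [0.5077, 0.2867, 0.1911]
tcp_rot: [-3.14, -0.095, -0.001]
wrist_force: [0.4, 0.7, -0.9]
width: 0.134
grip_force: 39.8
```

Request:
drive_tool --pt "0 0 0.17 -0.0176 -0.0287 -0.0066 0" --pt "0 0 0 0 0 0 0" --pt "0 0 0 0 0 0 0" --pt "0 0 0 0 0 0 0"

```text
time: 7.92
tool_pos: [0.4895, 0.3131, 0.1971]
tcp_rot: [3.14, 0.092, 0.001]
wrist_force: [-0.6, -0.7, -1.6]
width: 0.133
grip_force: 39.9
```

Run:
```python
from h import *
look(["blue_tray"],[[.4653,.3127,.057]],"w_blue",3)
plan()
```

```text
blue_tray 0.85 [194. 156. 353. 269.] FIT [0.4652 0.3134 0.0575] 0.157
pose [0.4899 0.3122 0.1966 0.0569]
blue_tray 0.66 [192. 152. 349. 270.] FIT [0.4659 0.3136 0.0652] 0.151
pose [0.49   0.312  0.1964 0.0561]
blue_tray 0.93 [196. 156. 349. 272.] FIT [0.4656 0.3135 0.0596] 0.155
pose [0.49   0.3122 0.1964 0.0561]
t 8.22 now [0.49   0.3122 0.1964 0.0561] tilt [-5.e-04 -4.e-04 -1.e+00] F [-0.8 -1.  -1.1] w 0.13 g 39.9
end [0.49   0.3122 0.1964 0.0561]
```

View pics/w_blue.png

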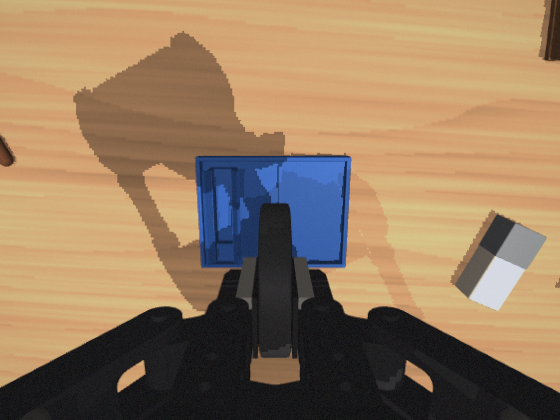

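The wrist picture shows the blue tray at (197–351, 156–268) with its slot at columns 215–238. The grey wheel is held at column 276. Before inserting I'll check camera bias using the held wheel and the tray's rim corners.

Run:
```python
from h import *
p=shoot("wrist"); print(p["intrinsics"][:2],p["D"]); s,c=pose(); print(np.round(c,4))
# in-hand wheel silhouette, tool coords -> image
ds=masks_of(p,"grey_wheel"); T=np.eye(4); T[:3,:3]=R.from_rotvec(s["tcp_rot"]).as_matrix(); T[:3,3]=s["tool_pos"]
P=wheel(.012,0)*[1,1,1]+[-.002,0,.0047]; P=P@T[:3,:3].T+T[:3,3]; q=proj(p,P); print("pred wheel",q.min(0),q.max(0))
if ds: print(ds[0]["score"],ds[0]["bbox"]); m=ds[0]["mask"]; print([(r,np.where(m[r])[0][[0,-1]]) for r in range(210,360,30) if m[r].any()])
print("pred by row",[(r,np.round([q[np.abs(q[:,1]-r)<8,0].min(),q[np.abs(q[:,1]-r)<8,0].max()],1)) for r in (210,) if (np.abs(q[:,1]-r)<8).any()])
v=[.4655,.3132,.059]
im=cv2.resize(p["color"][...,::-1],None,fx=4,fy=4,interpolation=cv2.INTER_CUBIC)
def poly(pts,col):
    q=proj(p,place(np.array(pts),v)); cv2.polylines(im,[np.int32(q*4+2)],True,col,1)
r=lambda lx,ly,cy,z:[[-lx/2,cy-ly/2,z],[lx/2,cy-ly/2,z],[lx/2,cy+ly/2,z],[-lx/2,cy+ly/2,z]]
poly(r(.104,.136,0,.012),(0,255,0)); poly(r(.104,.136,0,0),(0,255,255)); poly(r(.07,.016,.044,.029),(0,0,255)); poly(r(.096,.052,-.034,.004),(255,255,255))
cv2.imwrite("pics/ov.png",im[140*4:285*4,180*4:370*4])
```

```text
[[377.0079704    0.         274.59261022]
 [  0.         377.0079704  213.1775618 ]] [-0.03937563  0.          0.          0.          0.        ]
[0.49   0.3123 0.1965 0.0563]
pred wheel [256.65816128 202.74494697] [292.04876173 358.55058724]
0.58 [258.1, 198.8, 293.2, 357.8]
[(210, array([260, 289])), (240, array([258, 291])), (270, array([258, 291])), (300, array([259, 290])), (330, array([259, 290]))]
pred by row [(210, array([258.5, 290.1]))]
```

View pics/ov.png

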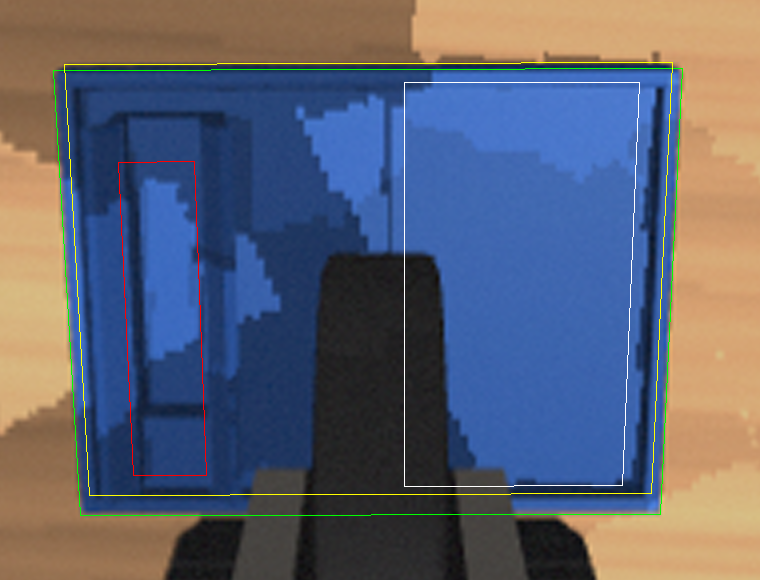

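The overlay shows the blue tray model on the rim and slot, with error under 1 mm, and the held wheel within 1 px of the prediction. Now the insertion.

```bash
python3 -c "
from h import *
plan((.4644,.3572,.10,.059,4),(.4644,.3572,.06,.059,3))"
```

```text
t 8.32 now [0.4899 0.3125 0.1965 0.0566] tilt [-4.e-04 -2.e-04 -1.e+00] F [-0.  -0.3 -0.4] w 0.135 g 39.9
4x [0,0,-0.03,-0.0057,-0.0115,0.0241]
3x [0,0,-0.01,-0.0,-0.0,0.0134]
end [0.4645 0.3571 0.0599 0.0592]
```

Request:
drive_tool --pt "0 0 -0.03 -0.0057 -0.0115 0.0241 0" --pt "0 0 -0.03 -0.0057 -0.0115 0.0241 0" --pt "0 0 -0.03 -0.0057 -0.0115 0.0241 0" --pt "0 0 -0.03 -0.0057 -0.0115 0.0241 0" --pt "0 0 0 0 0 0 0" --pt "0 0 0 0 0 0 0" --pt "0 0 0 0 0 0 0"

```text
time: 8.9
tool_pos: [0.4649, 0.3578, 0.1013]
tcp_rot: [-3.14, -0.094, -0.002]
wrist_force: [0.2, -0.6, -0.5]
width: 0.126
grip_force: 39.8
```

```bash
python3 -c "
from h import *
shoot('top');plan((.4644,.3572,.06,.059,4))"
```

```text
t 8.95 now [0.4656 0.358  0.102  0.0595] tilt [ 0.0024  0.0013 -1.    ] F [ 0.5 -0.8 -0. ] w 0.132 g 39.8
4x [0,0,0.01,-0.0003,0.0002,0.0105]
end [0.4644 0.3572 0.06   0.0588]
```

Request:
drive_tool --pt "0 0 0 -0.0003 0.0002 0.0105 0" --pt "0 0 0 -0.0003 0.0002 0.0105 0" --pt "0 0 0 -0.0003 0.0002 0.0105 0" --pt "0 0 0 -0.0003 0.0002 0.0105 0" --pt "0 0 0 0 0 0 0" --pt "0 0 0 0 0 0 0"

```text
time: 9.45
tool_pos: [0.4619, 0.356, 0.0568]
tcp_rot: [3.138, 0.094, -0.004]
wrist_force: [0.2, -0.1, -0.0]
width: 0.132
grip_force: 39.8
```

Request:
drive_tool --pt "0 0 0 0 0 0.005 0" --pt "0 0 0 0 0 0.005 0" --pt "0 0 0 0 0 0.005 0" --pt "0 0 0 0 0 0.002 0" --pt "0 0 0 0 0 0 0" --pt "0 0 0 0 0 0 0"

```text
time: 9.95
tool_pos: [0.463, 0.3569, 0.0413]
tcp_rot: [3.14, 0.094, -0.0]
wrist_force: [-0.1, 0.3, -0.1]
width: 0.132
grip_force: 39.8
```

```bash
python3 -c "
from h import *
shoot('top');plan()"
```

```text
t 10.0 now [0.463  0.3569 0.0414 0.0599] tilt [ 1.e-04  1.e-04 -1.e+00] F [ 0.9  0.7 -0.4] w 0.131 g 39.8
end [0.463  0.3569 0.0414 0.0599]
```

Request:
drive_tool --pt "0 0 0 0 0 0.001 0" --pt "0 0 0 0 0 0 0" --pt "0 0 0 0 0 0 0"

```text
time: 10.25
tool_pos: [0.4632, 0.3571, 0.0407]
tcp_rot: [-3.14, -0.094, -0.001]
wrist_force: [0.3, -0.1, 1.5]
width: 0.138
grip_force: 40.1
```

Request:
drive_tool --pt "0 0 0 0 0 0.001 0" --pt "0 0 0 0 0 0 0" --pt "0 0 0 0 0 0 0"

```text
time: 10.5
tool_pos: [0.4633, 0.3572, 0.0407]
tcp_rot: [-3.14, -0.094, -0.001]
wrist_force: [-2.0, -1.3, 7.3]
width: 0.13
grip_force: 41.0
```

The wheel touches down exactly at the expected seated height. I'll release it.

Request:
drive_tool --pt "0 0 0 0 0 0 0.2" --pt "0 0 0 0 0 0 0.3" --pt "0 0 0 0 0 0 0.4" --pt "0 0 0 0 0 0 0.4" --pt "0 0 0 0 0 -0.01 0.4" --pt "0 0 0 0 0 -0.025 0.4" --pt "0 0 0 0 0 -0.03 0.4" --pt "0 0 0 0 0 -0.035 0.4"

```text
time: 11.17
tool_pos: [0.4616, 0.3559, 0.1391]
tcp_rot: [3.138, 0.094, -0.005]
wrist_force: [-0.2, 0.5, -0.4]
width: 0.4
grip_force: 0.0
```

Request:
drive_tool --pt "0 0 0 0 0 -0.02 0.7" --pt "0 0 0 0 0 0 0.7" --pt "0 0 0 0 0 0 0.7"

```text
time: 11.42
tool_pos: [0.4642, 0.3578, 0.1621]
tcp_rot: [-3.138, -0.094, -0.006]
wrist_force: [-0.6, -0.4, -0.3]
width: 0.695
grip_force: 0.0
```

```bash
python3 -c "
from h import *
p=shoot('wrist');cv2.imwrite('pics/w_seat.png',p['color'][...,::-1]);plan((.4342,-.0085,.12,-.284,12),(.4342,-.0085,.06,-.284,3))"
```

```text
t 11.47 now [0.463  0.3569 0.16   0.0599] tilt [ 8.e-04  6.e-04 -1.e+00] F [-1.1 -0.3 -0.6] w 0.699 g 0.0
12x [0,0,1.64,0.0006,0.0307,0.0033]
3x [0,0,0.01,-0.0001,-0.0,0.0201]
end [ 0.4341 -0.0086  0.0601 -0.2841]
```

View pics/w_seat.png

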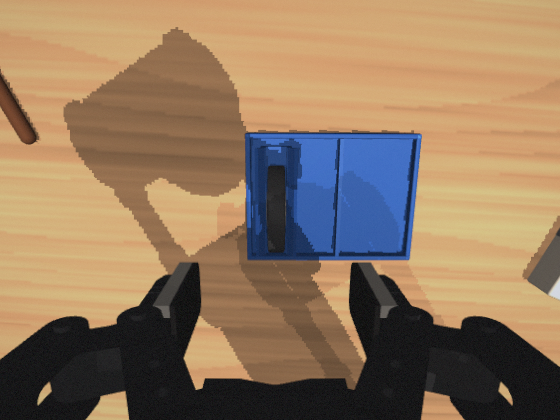

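The grey wheel sits in the slot at (276,208). Next is the green bar.

Request:
drive_tool --pt "0 0 1.64 0.0006 0.0307 0.0033 0.7" --pt "0 0 1.64 0.0006 0.0307 0.0033 0.7" --pt "0 0 1.64 0.0006 0.0307 0.0033 0.7" --pt "0 0 1.64 0.0006 0.0307 0.0033 0.7" --pt "0 0 1.64 0.0006 0.0307 0.0033 0.7" --pt "0 0 1.64 0.0006 0.0307 0.0033 0.7"

```text
time: 11.97
tool_pos: [0.4625, 0.171, 0.1373]
tcp_rot: [3.135, -0.177, -0.006]
wrist_force: [0.1, -0.9, 0.2]
width: 0.696
grip_force: 0.0
```

Request:
drive_tool --pt "0 0 1.64 0.0006 0.0307 0.0033 0.7" --pt "0 0 1.64 0.0006 0.0307 0.0033 0.7" --pt "0 0 1.64 0.0006 0.0307 0.0033 0.7" --pt "0 0 1.64 0.0006 0.0307 0.0033 0.7" --pt "0 0 1.64 0.0006 0.0307 0.0033 0.7" --pt "0 0 1.64 0.0006 0.0307 0.0033 0.7" --pt "0 0 0 0 0 0 0.7" --pt "0 0 0 0 0 0 0.7"

```text
time: 12.63
tool_pos: [0.4322, -0.0097, 0.1178]
tcp_rot: [3.109, -0.449, -0.007]
wrist_force: [0.2, 0.3, 0.8]
width: 0.697
grip_force: 0.0
```

Request:
drive_tool --pt "0 0 0 0 0 0.02 0.7" --pt "0 0 0 0 0 0.02 0.7" --pt "0 0 0 0 0 0.02 0.7" --pt "0 0 0 0 0 0 0.7" --pt "0 0 0 0 0 0 0.7"

```text
time: 13.05
tool_pos: [0.4326, -0.0076, 0.0583]
tcp_rot: [3.11, -0.442, -0.007]
wrist_force: [0.1, -0.0, 0.3]
width: 0.701
grip_force: 0.0
```

```bash
python3 -c "
from h import *
shoot('top');plan((.4342,-.0085,.01,-.284,4))"
```

```text
t 13.1 now [ 0.434  -0.0079  0.0595 -0.2823] tilt [-1.7e-03  3.0e-04 -1.0e+00] F [ 0.7 -0.   0.4] w 0.698 g 0.0
4x [0,0,0.02,0.0001,0.0001,0.0124]
end [ 0.4343 -0.0083  0.0099 -0.2837]
```

Request:
drive_tool --pt "0 0 0 0.0001 0.0001 0.0124 0.7" --pt "0 0 0 0.0001 0.0001 0.0124 0.7" --pt "0 0 0 0.0001 0.0001 0.0124 0.7" --pt "0 0 0 0.0001 0.0001 0.0124 0.7" --pt "0 0 0 0 0 0 0.5" --pt "0 0 0 0 0 0 0.4" --pt "0 0 0 0 0 0 0.3" --pt "0 0 0 0 0 0 0.3" --force 50

```text
time: 13.77
tool_pos: [0.4359, -0.0091, 0.0115]
tcp_rot: [-3.11, 0.444, -0.004]
wrist_force: [-0.2, 0.4, -1.1]
width: 0.382
grip_force: 50.6
```

Request:
drive_tool --pt "0 0 0 0 0 0 0.2" --pt "0 0 0 0 0 0 0.2" --pt "0 0 0 0 0 0 0.2"

```text
time: 14.02
tool_pos: [0.4358, -0.0091, 0.0113]
tcp_rot: [-3.11, 0.444, -0.003]
wrist_force: [-1.7, 1.2, 6.7]
width: 0.387
grip_force: 51.6
```

```bash
python3 -c "
from h import *
c=place(np.array([[0,-.034,0]]),[.4655,.3132,.059])[0];print(c)
plan((.4342,-.0085,.14,-.284,5),(c[0],c[1],.14,.059,12))"
```

```text
[0.46750484 0.27925916 0.        ]
t 14.02 now [ 0.4358 -0.0091  0.0113 -0.2836] tilt [ 0.002  0.    -1.   ] F [-1.7  1.2  6.7] w 0.387 g 51.6
5x [0,0,0.0,-0.0003,-0.0,-0.0257]
12x [0,0,-1.64,-0.0003,-0.0243,-0.0]
end [0.4673 0.2796 0.1398 0.0598]
```

Request:
drive_tool --pt "0 0 0 -0.0003 0 -0.0257 0.2" --pt "0 0 0 -0.0003 0 -0.0257 0.2" --pt "0 0 0 -0.0003 0 -0.0257 0.2" --pt "0 0 0 -0.0003 0 -0.0257 0.2" --pt "0 0 0 -0.0003 0 -0.0257 0.2"

```text
time: 14.43
tool_pos: [0.4325, -0.0088, 0.1395]
tcp_rot: [3.11, -0.444, -0.001]
wrist_force: [-0.0, -0.6, -1.5]
width: 0.386
grip_force: 50.6
```

Request:
drive_tool --pt "0 0 -1.64 -0.0003 -0.0243 0 0.2" --pt "0 0 -1.64 -0.0003 -0.0243 0 0.2" --pt "0 0 -1.64 -0.0003 -0.0243 0 0.2" --pt "0 0 -1.64 -0.0003 -0.0243 0 0.2" --pt "0 0 -1.64 -0.0003 -0.0243 0 0.2" --pt "0 0 -1.64 -0.0003 -0.0243 0 0.2"

```text
time: 14.93
tool_pos: [0.4618, 0.1349, 0.1384]
tcp_rot: [3.137, -0.174, -0.001]
wrist_force: [0.2, 0.0, -1.1]
width: 0.382
grip_force: 50.7
```

Request:
drive_tool --pt "0 0 -1.64 -0.0003 -0.0243 0 0.2" --pt "0 0 -1.64 -0.0003 -0.0243 0 0.2" --pt "0 0 -1.64 -0.0003 -0.0243 0 0.2" --pt "0 0 -1.64 -0.0003 -0.0243 0 0.2" --pt "0 0 -1.64 -0.0003 -0.0243 0 0.2" --pt "0 0 -1.64 -0.0003 -0.0243 0 0.2" --pt "0 0 0 0 0 0 0.2" --pt "0 0 0 0 0 0 0.2"

```text
time: 15.6
tool_pos: [0.4656, 0.2803, 0.1382]
tcp_rot: [3.139, 0.097, -0.001]
wrist_force: [-0.5, 0.1, -0.8]
width: 0.387
grip_force: 50.7
```

```bash
python3 -c "
from h import *
p=shoot('wrist');cv2.imwrite('pics/w_gb.png',p['color'][...,::-1]);plan((.468,.2793,.06,.059,4),(.468,.2793,.02,.059,4))"
```

```text
t 15.65 now [0.4656 0.2793 0.1381 0.0607] tilt [-0.001  -0.0011 -1.    ] F [ 0.2 -0.6 -1.2] w 0.38 g 50.7
4x [0,0,0.02,0.0006,0.0,0.0195]
4x [0,0,0.0,-0.0,0.0,0.01]
end [0.468  0.2795 0.0201 0.0593]
```

View pics/w_gb.png

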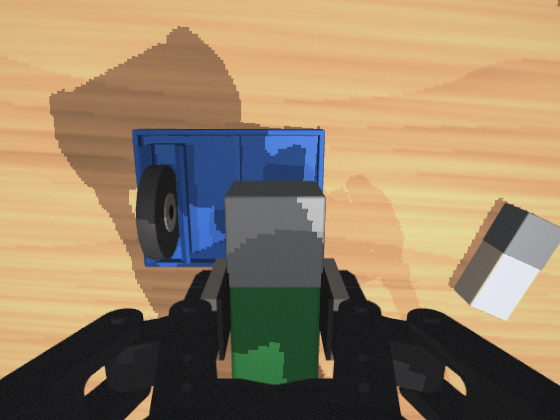

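The green bar is held level above the compartment and the wheel stands in the slot at (157,210). I'll lower it.

Request:
drive_tool --pt "0 0 0 0.0006 0 0.0195 0.2" --pt "0 0 0 0.0006 0 0.0195 0.2" --pt "0 0 0 0.0006 0 0.0195 0.2" --pt "0 0 0 0.0006 0 0.0195 0.2" --pt "0 0 0 0 0 0.01 0.2" --pt "0 0 0 0 0 0.01 0.2" --pt "0 0 0 0 0 0.01 0.2" --pt "0 0 0 0 0 0.008 0.2"

```text
time: 16.32
tool_pos: [0.4689, 0.2794, 0.0223]
tcp_rot: [-3.14, -0.093, -0.001]
wrist_force: [-0.2, 0.1, -2.1]
width: 0.383
grip_force: 50.7
```

Request:
drive_tool --pt "0 0 0 0 0 0 0.2" --pt "0 0 0 0 0 0 0.2" --pt "0 0 0 0 0 0 0.2"

```text
time: 16.57
tool_pos: [0.4692, 0.2801, 0.0234]
tcp_rot: [-3.14, -0.094, -0.002]
wrist_force: [-1.1, 0.1, -1.1]
width: 0.387
grip_force: 50.7
```

```bash
python3 -c "
from h import *
shoot('top');plan()"
```

```text
t 16.62 now [0.4693 0.2802 0.0236 0.06  ] tilt [ 1.6e-03  8.0e-04 -1.0e+00] F [-0.4 -0.4 -1.7] w 0.387 g 50.7
end [0.4693 0.2802 0.0236 0.06  ]
```

Request:
drive_tool --pt "0 0 0 -0.0005 0.0003 0.003 0.2" --pt "0 0 0 -0.0005 0.0003 0.003 0.2" --pt "0 0 0 0 0 0.001 0.2" --pt "0 0 0 0 0 0 0.2" --pt "0 0 0 0 0 0 0.2"

```text
time: 17.03
tool_pos: [0.4675, 0.279, 0.0156]
tcp_rot: [3.14, 0.094, -0.0]
wrist_force: [-0.7, -0.8, -1.4]
width: 0.385
grip_force: 50.7
```

Request:
drive_tool --pt "0 0 0 0 0 0.001 0.2" --pt "0 0 0 0 0 0 0.2" --pt "0 0 0 0 0 0 0.2"

```text
time: 17.28
tool_pos: [0.4677, 0.2791, 0.0153]
tcp_rot: [-3.14, -0.094, -0.0]
wrist_force: [-2.6, -1.3, 4.6]
width: 0.387
grip_force: 51.4
```

Request:
drive_tool --pt "0 0 0 0 0 0 0.5" --pt "0 0 0 0 0 0 0.55" --pt "0 0 0 0 0 0 0.55" --pt "0 0 0 0 0 -0.01 0.55" --pt "0 0 0 0 0 -0.025 0.55" --pt "0 0 0 0 0 -0.03 0.55" --pt "0 0 0 0 0 -0.035 0.6" --pt "0 0 0 0 0 -0.035 0.6"

```text
time: 17.95
tool_pos: [0.467, 0.2787, 0.1511]
tcp_rot: [3.14, 0.094, -0.002]
wrist_force: [0.0, 1.0, -0.7]
width: 0.599
grip_force: 0.0
```

Request:
drive_tool --pt "0 0 0 0 0 -0.01 0.6" --pt "0 0 0 0 0 0 0.6" --pt "0 0 0 0 0 0 0.6"

```text
time: 18.2
tool_pos: [0.4679, 0.2792, 0.1604]
tcp_rot: [-3.139, -0.094, -0.003]
wrist_force: [-0.4, 0.0, -1.0]
width: 0.598
grip_force: 0.0
```

```bash
python3 -c "
from h import *
p=shoot('wrist');cv2.imwrite('pics/w_gb2.png',p['color'][...,::-1]);plan((.6706,-.009,.14,.087,13))"
```

```text
t 18.25 now [0.4668 0.2786 0.1587 0.0599] tilt [-1.3e-03 -7.0e-04 -1.0e+00] F [ 0.2 -1.2 -0.7] w 0.596 g 0.0
13x [0,0,-0.12,0.014,0.0232,0.0014]
end [ 0.6702 -0.009   0.1405  0.0871]
```

View pics/w_gb2.png

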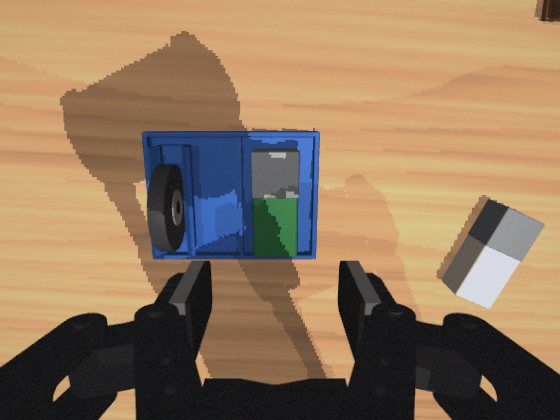

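The green bar lies flat in its compartment at (275,203), with the wheel still upright. Next is the white wheel.

Request:
drive_tool --pt "0 0 -0.12 0.014 0.0232 0.0014 0.6" --pt "0 0 -0.12 0.014 0.0232 0.0014 0.6" --pt "0 0 -0.12 0.014 0.0232 0.0014 0.6" --pt "0 0 -0.12 0.014 0.0232 0.0014 0.6" --pt "0 0 -0.12 0.014 0.0232 0.0014 0.6" --pt "0 0 -0.12 0.014 0.0232 0.0014 0.6" --pt "0 0 -0.12 0.014 0.0232 0.0014 0.6"

```text
time: 18.83
tool_pos: [0.5746, 0.122, 0.1464]
tcp_rot: [3.139, 0.117, -0.009]
wrist_force: [1.1, -0.1, -0.2]
width: 0.601
grip_force: 0.0
```

Request:
drive_tool --pt "0 0 -0.12 0.014 0.0232 0.0014 0.6" --pt "0 0 -0.12 0.014 0.0232 0.0014 0.6" --pt "0 0 -0.12 0.014 0.0232 0.0014 0.6" --pt "0 0 -0.12 0.014 0.0232 0.0014 0.6" --pt "0 0 -0.12 0.014 0.0232 0.0014 0.6" --pt "0 0 -0.12 0.014 0.0232 0.0014 0.6" --pt "0 0 0 0 0 0 0.6" --pt "0 0 0 0 0 0 0.6"

```text
time: 19.5
tool_pos: [0.6695, -0.0098, 0.1378]
tcp_rot: [-3.138, -0.133, 0.009]
wrist_force: [0.1, 0.7, 0.1]
width: 0.599
grip_force: 0.0
```

```bash
python3 -c "
from h import *
p=shoot('wrist')
ds=masks_of(p,'white_wheel')
for d in ds[:2]: print(d['score'],d['bbox']);print(fit([(p,d['mask'])],M['white_wheel'],[.6706,-.009,.088]))
plan((.6706,-.009,.042,.087,5))"
```

```text
0.95 [253.8, 166.5, 293.1, 258.9]
(array([ 0.6708379 , -0.00881105,  0.07800215]), np.float64(0.029213666915893555))
t 19.6 now [ 0.6691 -0.0082  0.1389  0.0868] tilt [-4.6e-03  7.0e-04 -1.0e+00] F [ 0.5 -0.5 -0.2] w 0.603 g 0.0
5x [0,0,-0.0,0.0003,0.0002,0.0194]
end [ 0.6707 -0.009   0.0419  0.0868]
```

Request:
drive_tool --pt "0 0 0 0.0003 0.0001 0.0194 0.6" --pt "0 0 0 0.0003 0.0001 0.0194 0.6" --pt "0 0 0 0.0003 0.0001 0.0194 0.6" --pt "0 0 0 0.0003 0.0001 0.0194 0.6" --pt "0 0 0 0.0003 0.0001 0.0194 0.6" --pt "0 0 0 0 0 0 0.6" --pt "0 0 0 0 0 0 0.45" --pt "0 0 0 0 0 0 0.3" --force 40

```text
time: 20.27
tool_pos: [0.6725, -0.0082, 0.0452]
tcp_rot: [-3.138, -0.138, -0.001]
wrist_force: [-0.5, -0.0, -0.3]
width: 0.331
grip_force: 0.0
```

Request:
drive_tool --pt "0 0 0 0 0 0 0.2" --pt "0 0 0 0 0 0 0.1" --pt "0 0 0 0 0 0 0.1" --pt "0 0 0 0 0 0 0.1" --pt "0 0 0 0 0 0 0.1"

```text
time: 20.68
tool_pos: [0.6735, -0.0089, 0.046]
tcp_rot: [-3.139, -0.136, -0.004]
wrist_force: [-0.0, 1.3, 4.4]
width: 0.249
grip_force: 44.1
```

```bash
python3 -c "
from h import *
s=place(np.array([[0,.044,0]]),[.534,-.261,-.172])[0];print(s)
plan((.6706,-.009,.15,.087,5),(s[0],s[1],.12,-.172,10))"
```

```text
[ 0.54153074 -0.21764925  0.        ]
t 20.68 now [ 0.6735 -0.0089  0.046   0.0869] tilt [ 2.3e-03  2.0e-04 -1.0e+00] F [-0.   1.3  4.4] w 0.249 g 44.1
5x [0,0,-0.0,-0.0006,-0.0,-0.0208]
10x [0,0,1.48,-0.0123,0.0213,0.003]
end [ 0.5417 -0.2179  0.12   -0.1714]
```

Request:
drive_tool --pt "0 0 0 -0.0004 0 -0.0208 0.1" --pt "0 0 0 -0.0004 0 -0.0208 0.1" --pt "0 0 0 -0.0004 0 -0.0208 0.1" --pt "0 0 0 -0.0004 0 -0.0208 0.1" --pt "0 0 0 -0.0004 0 -0.0208 0.1"

```text
time: 21.1
tool_pos: [0.67, -0.0093, 0.149]
tcp_rot: [3.139, 0.137, -0.001]
wrist_force: [0.0, 0.1, -1.5]
width: 0.249
grip_force: 43.4
```

Request:
drive_tool --pt "0 0 1.48 -0.0123 0.0213 0.003 0.1" --pt "0 0 1.48 -0.0123 0.0213 0.003 0.1" --pt "0 0 1.48 -0.0123 0.0213 0.003 0.1" --pt "0 0 1.48 -0.0123 0.0213 0.003 0.1" --pt "0 0 1.48 -0.0123 0.0213 0.003 0.1"

```text
time: 21.52
tool_pos: [0.612, -0.1186, 0.1331]
tcp_rot: [3.141, -0.068, -0.001]
wrist_force: [0.2, 0.0, -1.7]
width: 0.249
grip_force: 43.3
```

Request:
drive_tool --pt "0 0 1.48 -0.0123 0.0213 0.003 0.1" --pt "0 0 1.48 -0.0123 0.0213 0.003 0.1" --pt "0 0 1.48 -0.0123 0.0213 0.003 0.1" --pt "0 0 1.48 -0.0123 0.0213 0.003 0.1" --pt "0 0 1.48 -0.0123 0.0213 0.003 0.1" --pt "0 0 0 0 0 0 0.1" --pt "0 0 0 0 0 0 0.1" --pt "0 0 0 0 0 0 0.1"

```text
time: 22.18
tool_pos: [0.5418, -0.2178, 0.1185]
tcp_rot: [-3.13, 0.269, -0.0]
wrist_force: [0.0, 0.5, -0.2]
width: 0.248
grip_force: 43.3
```

Run:
```python
from h import *
p=shoot("wrist"); s,c=pose(); T=np.eye(4); T[:3,:3]=R.from_rotvec(s["tcp_rot"]).as_matrix(); T[:3,3]=s["tool_pos"]
P=(wheel(.022,0)+[-.0028,0,.008])@T[:3,:3].T+T[:3,3]; q=proj(p,P); print("pred wheel",q.min(0),q.max(0))
for d in masks_of(p,"white_wheel")[:1]: print(d["score"],d["bbox"])
v=[.534,-.261,-.172]
im=cv2.resize(p["color"][...,::-1],None,fx=3,fy=3,interpolation=cv2.INTER_CUBIC)
def poly(pts,col): cv2.polylines(im,[np.int32(proj(p,place(np.array(pts),v))*3+1)],True,col,1)
r=lambda lx,ly,cy,z:[[-lx/2,cy-ly/2,z],[lx/2,cy-ly/2,z],[lx/2,cy+ly/2,z],[-lx/2,cy+ly/2,z]]
poly(r(.104,.136,0,.012),(0,255,0)); poly(r(.07,.026,.044,.029),(0,0,255))
cv2.imwrite("pics/ov2.png",im[100*3:300*3,200*3:460*3])
plan((.5443,-.2181,.075,-.172,4))
```

```text
pred wheel [241.99801352 201.80315968] [305.29054904 354.3447331 ]
0.58 [240.2, 201.4, 302.9, 354.1]
t 22.28 now [ 0.5424 -0.2173  0.1187 -0.1703] tilt [ 6.e-04  1.e-04 -1.e+00] F [-0.7  0.8 -1. ] w 0.244 g 43.3
4x [0,0,0.02,0.0005,0.0001,0.0109]
end [ 0.5443 -0.218   0.0751 -0.1717]
```

View pics/ov2.png

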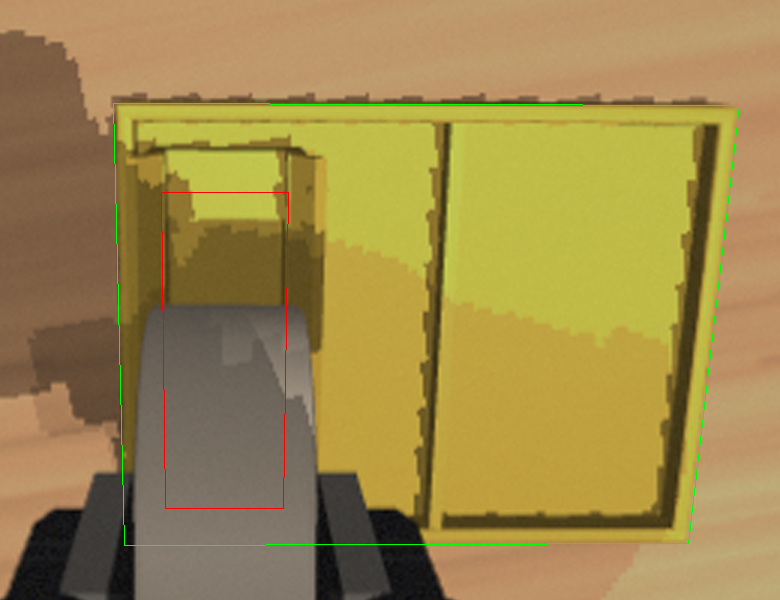

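The overlay shows the yellow tray model right on the rim, with the slot at crop columns 162–288 and the white wheel centred over it. I'll lower it.

Request:
drive_tool --pt "0 0 0 0.0004 0.0001 0.0109 0.1" --pt "0 0 0 0.0004 0.0001 0.0109 0.1" --pt "0 0 0 0.0004 0.0001 0.0109 0.1" --pt "0 0 0 0.0004 0.0001 0.0109 0.1" --pt "0 0 0 0 0 0 0.1" --pt "0 0 0 0 0 0 0.1"

```text
time: 22.78
tool_pos: [0.542, -0.2178, 0.0729]
tcp_rot: [-3.129, 0.268, 0.005]
wrist_force: [1.0, 0.7, -1.1]
width: 0.243
grip_force: 43.3
```

Request:
drive_tool --pt "0 0 0 0 0 0.007 0.1" --pt "0 0 0 0 0 0.007 0.1" --pt "0 0 0 0 0 0.006 0.1" --pt "0 0 0 0 0 0.006 0.1" --pt "0 0 0 0 0 0 0.1" --pt "0 0 0 0 0 0 0.1" --pt "0 0 0 0 0 0 0.1"

```text
time: 23.37
tool_pos: [0.5433, -0.2186, 0.049]
tcp_rot: [3.13, -0.269, 0.0]
wrist_force: [0.1, -0.7, -0.8]
width: 0.247
grip_force: 43.3
```

```bash
python3 -c "
from h import *
shoot('top');plan()"
```

```text
t 23.42 now [ 0.5435 -0.2187  0.0492 -0.1712] tilt [ 5.e-04 -2.e-04 -1.e+00] F [ 0.5  0.3 -0.7] w 0.251 g 43.3
end [ 0.5435 -0.2187  0.0492 -0.1712]
```

Request:
drive_tool --pt "0 0 0 0 0 0.002 0.1" --pt "0 0 0 0 0 0.002 0.1" --pt "0 0 0 0 0 0 0.1" --pt "0 0 0 0 0 0 0.1"

```text
time: 23.75
tool_pos: [0.543, -0.2185, 0.0447]
tcp_rot: [-3.13, 0.269, 0.001]
wrist_force: [-0.7, -0.5, -1.0]
width: 0.247
grip_force: 43.3
```

Request:
drive_tool --pt "0 0 0 0 0 0.001 0.1" --pt "0 0 0 0 0 0 0.1" --pt "0 0 0 0 0 0 0.1"

```text
time: 24.0
tool_pos: [0.5434, -0.2186, 0.044]
tcp_rot: [3.13, -0.268, 0.001]
wrist_force: [0.0, 0.1, -0.2]
width: 0.246
grip_force: 43.5
```

Request:
drive_tool --pt "0 0 0 0 0 0.001 0.1" --pt "0 0 0 0 0 0 0.1" --pt "0 0 0 0 0 0 0.1"

```text
time: 24.25
tool_pos: [0.5435, -0.2186, 0.0439]
tcp_rot: [3.13, -0.269, 0.001]
wrist_force: [-2.0, 1.5, 5.1]
width: 0.249
grip_force: 44.3
```

Request:
drive_tool --pt "0 0 0 0 0 0 0.3" --pt "0 0 0 0 0 0 0.4" --pt "0 0 0 0 0 0 0.5" --pt "0 0 0 0 0 0 0.5" --pt "0 0 0 0 0 -0.01 0.5" --pt "0 0 0 0 0 -0.025 0.5" --pt "0 0 0 0 0 -0.03 0.5" --pt "0 0 0 0 0 -0.03 0.7"

```text
time: 24.92
tool_pos: [0.5424, -0.2182, 0.1386]
tcp_rot: [-3.129, 0.269, 0.003]
wrist_force: [-0.0, 0.2, -0.1]
width: 0.626
grip_force: 0.0
```

Request:
drive_tool --pt "0 0 0 0 0 -0.02 0.7" --pt "0 0 0 0 0 0 0.7" --pt "0 0 0 0 0 0 0.7"

```text
time: 25.17
tool_pos: [0.5446, -0.2191, 0.1606]
tcp_rot: [3.129, -0.268, 0.007]
wrist_force: [0.3, -0.6, 0.0]
width: 0.701
grip_force: 0.0
```

```bash
python3 -c "
from h import *
p=shoot('wrist');cv2.imwrite('pics/w_seat2.png',p['color'][...,::-1]);plan((.432,.0998,.13,-.361,12))"
```

```text
t 25.22 now [ 0.5433 -0.2186  0.1585 -0.1712] tilt [ 1.e-03 -4.e-04 -1.e+00] F [ 0.1  0.1 -0.5] w 0.7 g 0.0
12x [0,0,0.91,-0.0158,-0.0233,0.0024]
end [ 0.4317  0.0997  0.1297 -0.3618]
```

View pics/w_seat2.png

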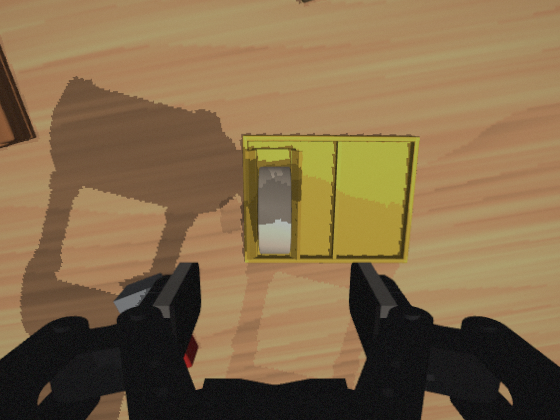

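The white wheel sits upright in the slot at (275,210). Next is the white bar.

Request:
drive_tool --pt "0 0 0.91 -0.0158 -0.0233 0.0024 0.7" --pt "0 0 0.91 -0.0158 -0.0233 0.0024 0.7" --pt "0 0 0.91 -0.0158 -0.0233 0.0024 0.7" --pt "0 0 0.91 -0.0158 -0.0233 0.0024 0.7" --pt "0 0 0.91 -0.0158 -0.0233 0.0024 0.7" --pt "0 0 0.91 -0.0158 -0.0233 0.0024 0.7"

```text
time: 25.72
tool_pos: [0.4774, -0.0607, 0.1413]
tcp_rot: [-3.113, 0.419, 0.006]
wrist_force: [0.7, 0.0, -0.1]
width: 0.698
grip_force: 0.0
```

Request:
drive_tool --pt "0 0 0.91 -0.0158 -0.0233 0.0024 0.7" --pt "0 0 0.91 -0.0158 -0.0233 0.0024 0.7" --pt "0 0 0.91 -0.0158 -0.0233 0.0024 0.7" --pt "0 0 0.91 -0.0158 -0.0233 0.0024 0.7" --pt "0 0 0.91 -0.0158 -0.0233 0.0024 0.7" --pt "0 0 0.91 -0.0158 -0.0233 0.0024 0.7" --pt "0 0 0 0 0 0 0.7" --pt "0 0 0 0 0 0 0.7"

```text
time: 26.38
tool_pos: [0.4296, 0.1005, 0.1273]
tcp_rot: [3.09, -0.56, -0.005]
wrist_force: [-0.1, 0.5, 0.3]
width: 0.704
grip_force: 0.0
```

Request:
drive_tool --pt "0 0 0 0 0 0.023 0.7" --pt "0 0 0 0 0 0.023 0.7" --pt "0 0 0 0 0 0.023 0.7" --pt "0 0 0 0 0 0 0.7" --pt "0 0 0 0 0 0 0.7"

```text
time: 26.8
tool_pos: [0.4297, 0.0985, 0.0585]
tcp_rot: [3.088, -0.566, -0.007]
wrist_force: [0.3, 0.3, 1.1]
width: 0.699
grip_force: 0.0
```

```bash
python3 -c "
from h import *
p=shoot('top')
for d in masks_of(p,'white_bar')[:2]: print(d['score'],d['bbox'])
plan((.432,.0998,.01,-.361,4))"
```

```text
t 26.9 now [ 0.4324  0.0992  0.0608 -0.3627] tilt [ 7.e-04 -0.e+00 -1.e+00] F [0.8 0.  0.8] w 0.702 g 0.0
4x [0,0,-0.02,-0.0001,-0.0001,0.0127]
end [ 0.4321  0.0997  0.01   -0.3613]
```

Request:
drive_tool --pt "0 0 0 0 -0.0001 0.0125 0.7" --pt "0 0 0 0 -0.0001 0.0125 0.7" --pt "0 0 0 0 -0.0001 0.0125 0.7" --pt "0 0 0 0 -0.0001 0.0125 0.7" --pt "0 0 0 0 0 0 0.5" --pt "0 0 0 0 0 0 0.4" --pt "0 0 0 0 0 0 0.3" --pt "0 0 0 0 0 0 0.3" --force 50

```text
time: 27.57
tool_pos: [0.433, 0.1003, 0.0115]
tcp_rot: [-3.089, 0.565, -0.004]
wrist_force: [0.1, 0.1, -1.9]
width: 0.389
grip_force: 50.8
```

Request:
drive_tool --pt "0 0 0 0 0 0 0.2" --pt "0 0 0 0 0 0 0.2" --pt "0 0 0 0 0 0 0.2"

```text
time: 27.82
tool_pos: [0.433, 0.1003, 0.0114]
tcp_rot: [-3.09, 0.565, -0.003]
wrist_force: [-1.3, -0.3, 6.1]
width: 0.385
grip_force: 51.9
```

```bash
python3 -c "
from h import *
c=place(np.array([[0,-.034,0]]),[.534,-.261,-.172])[0];print(c)
plan((.432,.0998,.16,-.361,6),(c[0]+.001,c[1],.16,-.172,14))"
```

```text
[ 0.52818079 -0.29449831  0.        ]
t 27.82 now [ 0.433   0.1003  0.0114 -0.3617] tilt [ 2.3e-03  3.0e-04 -1.0e+00] F [-1.3 -0.3  6.1] w 0.385 g 51.9
6x [0,0,-0.01,-0.0001,0.0001,-0.0248]
14x [0,0,-0.77,0.0143,0.0253,0.0]
end [ 0.5292 -0.2946  0.1602 -0.1725]
```

Request:
drive_tool --pt "0 0 0 0 0 -0.0248 0.2" --pt "0 0 0 0 0 -0.0248 0.2" --pt "0 0 0 0 0 -0.0248 0.2" --pt "0 0 0 0 0 -0.0248 0.2" --pt "0 0 0 0 0 -0.0248 0.2" --pt "0 0 0 0 0 -0.0248 0.2"

```text
time: 28.32
tool_pos: [0.4311, 0.1001, 0.1598]
tcp_rot: [3.09, -0.565, -0.001]
wrist_force: [0.5, 0.2, -1.0]
width: 0.386
grip_force: 50.9
```

Request:
drive_tool --pt "0 0 -0.77 0.0143 0.0253 0 0.2" --pt "0 0 -0.77 0.0143 0.0253 0 0.2" --pt "0 0 -0.77 0.0143 0.0253 0 0.2" --pt "0 0 -0.77 0.0143 0.0253 0 0.2" --pt "0 0 -0.77 0.0143 0.0253 0 0.2" --pt "0 0 -0.77 0.0143 0.0253 0 0.2" --pt "0 0 -0.77 0.0143 0.0253 0 0.2"

```text
time: 28.9
tool_pos: [0.4702, -0.1007, 0.1586]
tcp_rot: [-3.113, 0.418, 0.001]
wrist_force: [0.1, -0.2, -1.6]
width: 0.386
grip_force: 50.9
```

Request:
drive_tool --pt "0 0 -0.77 0.0143 0.0253 0 0.2" --pt "0 0 -0.77 0.0143 0.0253 0 0.2" --pt "0 0 -0.77 0.0143 0.0253 0 0.2" --pt "0 0 -0.77 0.0143 0.0253 0 0.2" --pt "0 0 -0.77 0.0143 0.0253 0 0.2" --pt "0 0 -0.77 0.0143 0.0253 0 0.2" --pt "0 0 -0.77 0.0143 0.0253 0 0.2"

```text
time: 29.48
tool_pos: [0.528, -0.2957, 0.1583]
tcp_rot: [-3.129, 0.272, 0.001]
wrist_force: [1.0, -0.2, -1.9]
width: 0.384
grip_force: 50.8
```

Request:
drive_tool --pt "0 0 0 0 0 0 0.2" --pt "0 0 0 0 0 0 0.2" --pt "0 0 0 0 0 0 0.2"

```text
time: 29.73
tool_pos: [0.5276, -0.294, 0.1581]
tcp_rot: [-3.128, 0.273, 0.003]
wrist_force: [-1.0, 0.5, -1.6]
width: 0.382
grip_force: 50.9
```

```bash
python3 -c "
from h import *
p=shoot('wrist');cv2.imwrite('pics/w_wb.png',p['color'][...,::-1]);plan((.5292,-.2945,.06,-.172,5),(.5292,-.2945,.023,-.172,4))"
```

```text
t 29.78 now [ 0.5275 -0.2935  0.1582 -0.1736] tilt [-0.0014  0.0013 -1.    ] F [ 0.4  0.8 -1.6] w 0.383 g 50.9
5x [0,0,-0.02,0.0004,0.0001,0.0196]
4x [0,0,0.0,-0.0,0.0,0.0093]
end [ 0.5294 -0.2943  0.023  -0.1718]
```

Request:
drive_tool --pt "0 0 0 0.0004 0.0002 0.0196 0.2" --pt "0 0 0 0.0004 0.0002 0.0196 0.2" --pt "0 0 0 0.0004 0.0002 0.0196 0.2" --pt "0 0 0 0.0004 0.0002 0.0196 0.2" --pt "0 0 0 0.0004 0.0002 0.0196 0.2" --pt "0 0 0 0 0 0.012 0.2" --pt "0 0 0 0 0 0.012 0.2" --pt "0 0 0 0 0 0.01 0.2"

```text
time: 30.45
tool_pos: [0.5299, -0.295, 0.0261]
tcp_rot: [-3.13, 0.271, 0.0]
wrist_force: [0.1, -0.6, -1.4]
width: 0.382
grip_force: 50.9
```

Request:
drive_tool --pt "0 0 0 0 0 0 0.2" --pt "0 0 0 0 0 0 0.2" --pt "0 0 0 0 0 0 0.2"

```text
time: 30.7
tool_pos: [0.5309, -0.2962, 0.0279]
tcp_rot: [3.129, -0.272, 0.002]
wrist_force: [1.0, -0.6, -1.2]
width: 0.388
grip_force: 50.9
```

```bash
python3 -c "
from h import *
shoot('top');plan((.5292,-.2945,.017,-.172,3))"
```

```text
t 30.75 now [ 0.5311 -0.2964  0.0281 -0.1737] tilt [ 0.0019 -0.0011 -1.    ] F [ 0.2  0.3 -1.9] w 0.387 g 50.9
3x [0,0,-0.03,-0.0007,-0.0005,0.0037]
end [ 0.5292 -0.2945  0.017  -0.1721]
```

Request:
drive_tool --pt "0 0 0 -0.0003 -0.0004 0.0035 0.2" --pt "0 0 0 -0.0003 -0.0004 0.0035 0.2" --pt "0 0 0 -0.0003 -0.0004 0.0035 0.2" --pt "0 0 0 0 0 0 0.2" --pt "0 0 0 0 0 0 0.2" --pt "0 0 0 0 0 0 0.2"

```text
time: 31.25
tool_pos: [0.5293, -0.2944, 0.0162]
tcp_rot: [-3.13, 0.272, 0.0]
wrist_force: [-1.1, -0.1, -1.1]
width: 0.385
grip_force: 50.9
```

Request:
drive_tool --pt "0 0 0 0 0 0.001 0.2" --pt "0 0 0 0 0 0 0.2" --pt "0 0 0 0 0 0 0.2"

```text
time: 31.5
tool_pos: [0.5295, -0.2946, 0.0155]
tcp_rot: [3.13, -0.272, 0.0]
wrist_force: [0.2, -0.2, -1.1]
width: 0.387
grip_force: 50.9
```

Request:
drive_tool --pt "0 0 0 0 0 0.001 0.2" --pt "0 0 0 0 0 0 0.2" --pt "0 0 0 0 0 0 0.2"

```text
time: 31.75
tool_pos: [0.5295, -0.2946, 0.0154]
tcp_rot: [3.13, -0.272, 0.0]
wrist_force: [-3.0, 0.9, 5.4]
width: 0.383
grip_force: 51.7
```

Request:
drive_tool --pt "0 0 0 0 0 0 0.5" --pt "0 0 0 0 0 0 0.55" --pt "0 0 0 0 0 0 0.55" --pt "0 0 0 0 0 -0.01 0.55" --pt "0 0 0 0 0 -0.025 0.55" --pt "0 0 0 0 0 -0.03 0.55" --pt "0 0 0 0 0 -0.035 0.6" --pt "0 0 0 0 0 -0.035 0.6"

```text
time: 32.42
tool_pos: [0.5288, -0.2941, 0.1507]
tcp_rot: [-3.129, 0.272, 0.002]
wrist_force: [0.1, -1.2, -0.6]
width: 0.599
grip_force: 0.0
```

Request:
drive_tool --pt "0 0 0 -0.03 0 -0.03 0.6" --pt "0 0 0 -0.03 0 -0.03 0.6" --pt "0 0 0 0 0 0 0.6" --pt "0 0 0 0 0 0 0.6" --pt "0 0 0 0 0 0 0.6"

```text
time: 32.83
tool_pos: [0.4715, -0.2843, 0.2089]
tcp_rot: [3.129, -0.273, 0.002]
wrist_force: [-0.2, 0.4, 0.0]
width: 0.602
grip_force: 0.0
```

```bash
python3 -c "
from h import *
t=shoot('top')['color'];s=shoot('scene')['color'];w=shoot('wrist')['color']
a=np.hstack([t[100:320,90:490],s[150:330,120:460][:, :340].copy() if 0 else cv2.resize(s[160:310,130:460],(400,182))[:182].repeat(1,0) if 0 else cv2.resize(s[160:310,130:460],(400,220))])
b=np.hstack([cv2.resize(w,(400,300)),np.zeros((300,400,3),np.uint8)])
cv2.imwrite('pics/fin.png',np.vstack([a,b])[...,::-1]);plan()"
```

```text
t 32.98 now [ 0.4711 -0.2838  0.2066 -0.1733] tilt [-0.0023  0.0017 -1.    ] F [-0.3 -0.5  0.5] w 0.604 g 0.0
end [ 0.4711 -0.2838  0.2066 -0.1733]
```

View pics/fin.png

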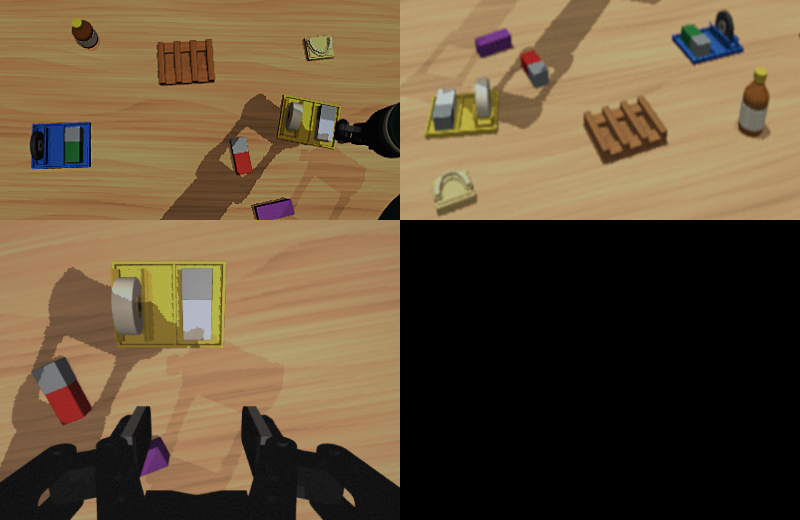

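The final pictures show both kits complete: the wheels stand upright in their slots, blue at (38,145) and yellow at (293,117). Both bars lie flat, green at (73,145) and white at (325,122). The red bar, cast and bottle look undisturbed, and the gripper is clear of everything.

```bash
python3 -c "
from workcell import workorder
print(workorder.finish_job())"
```

```text
the job is handed in; nothing more can be done
None
```

Both polishing kits are made up and the job is handed in at about 33 s: each wheel stands upright in its slot, each bar lies flat in its compartment, and the red bar, cast and bottle were left where they were.

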